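# Load a culture dish under the spring flap of a plate imager

### The arm

A 6-joint arm with a two-finger parallel gripper is mounted at the origin on the work surface; the furniture and walls round the work are solid. World frame = base frame: x ahead of the robot, y to its left, z up, the work surface at z = 0. Lengths are in mm, angles in rad, forces in N, time in s.
With the tool pointing down it reaches from about 300 to 775 mm from the base axis. Payload 14.6 kg.
Tool frame: the origin (TCP) lies at the very end of the fingers, on their centre line; the grasp point (between the pads) lies 19 mm behind it; z points along the fingers, y is the line along which they close (so a half turn about z gives the same grasp; the last joint's range is limited). The gripper opens to 94 mm and grips with 3 to 60 N. Pads are 16 mm wide; open, the fingers measure 119 mm over their backs; the gripper's body (75 mm by 177 mm) begins 78 mm behind the grasp point.
Start: joints at [1.203, 0.3, 1.521, -0, 1.321, -0.067], TCP at [162.954, 525.295, 205.446] pointing down, gripper open.
Joint ranges: [-3.03, 3.03], [-0.79, 2.21], [0.23, 2.52], [-1.04, 4.18], [0, 3.07], [-2.55, 2.55]. Speed limits (rad/s): [2.22, 2.22, 2.57, 3.14, 3.14, 3.14].

### API

Orientations are given as [roll, pitch, yaw] about the fixed x, y, z axes, in that order (R = Rz(yaw) Ry(pitch) Rx(roll)).
In Python, from cell import manip gives the robot as it stands.
- The arm moves only by the tool servo_tool, never from a script. Its argument "motion" is a list that holds one entry, the list of rows, each a list of 7 numbers: the shift along the world's x, y, z as a fraction of full scale, then the turn, a rotation vector about the world's x, y, z as a fraction of full scale, then the closure, from 0 (fully open) to 1 (shut). In form: [[[x, y, z, rx, ry, rz, gripper], ...]]. A call has 1 to 10 rows; each row is the pose to reach, as a shift and turn from the pose commanded when the call began, turning the shorter way round; what a row does not reach only later rows make up. Full scale, the value 1, is 0.5 m for a shift and pi rad for a turn. A row lasts 1/10 s, in which the tool goes at most 50 mm and 8.59 degrees, less where a joint would pass 70% of its speed; a pose out of reach is approached as far as the arm can. A call with a number of a shift or a turn outside -1 to 1 is refused whole. A call with a gripper value outside its range is refused whole. The fingers move at their own pace and stop on an object; "newtons" is the grip in N (left out, the last holds). Time passes only in rows, so rows that repeat a pose let the fingers close. It gives the time, the measured TCP pose, the force, the opening and the grip force at its end, in the units of the state.
- manip.read_state(): the state, without advancing time (a new reading comes with each control period).
- manip.camera(name): name is "scene" or "top" or "wrist"; returns a dict with "frame" (400x640x3 uint8, red, green, blue), "range_z" (400x640 float32, mm along the optical axis (not along the pixel's ray), 0 where there is no reading), "vfov" (degrees; the focal length in pixels is half the picture's height over the tangent of half this angle, whatever the lens; pixels are square), "cx", "cy" (the principal point, pixels), "cam_to_world" (4x4, takes a point from camera to world coordinates). Camera axes: x right, y down, z forward; pixel columns grow to the right and rows downward; lengths in mm; the calibration is good to about 2 mm. The wrist camera is an equidistant fisheye: a pixel r from the principal point sees the ray r / f radians off the axis. A picture is of the moment at which its call begins.
- manip.sign_off(): hands the job in; it is judged then, once.
The state is a dict: "clock": time; "joints": joint angles; "qd": joint speeds; "effort": joint torques, N m; "eef_pos": TCP position; "eef_rot": TCP orientation; "wrist_force": force on the tool from outside, world axes, zero at the start; "moment": the same for the moment, N m; "finger_gap": finger opening in mm; "finger_force": force on a finger pad.
Only numpy, scipy, OpenCV 4.12 (cv2) and the standard library are available. Lean on these libraries where they do the work, as an engineer would, in place of code of your own. Each camera call takes 0.05 s, during which the arm holds its last target. There are 200 camera calls.

### The job

Load the pink culture dish into the plate imager: with one fingertip press down and hold the long blue paddle so that the amber spring flap stays open, and with the other fingertip push the dish along its lane under the flap until it is fully home against the dark stop. Then let go of the paddle so that the flap springs shut behind the dish. Only push: never lift or tip the dish, and leave the bottle, the green tape roll and the timer where they are.

Things in the scene. Friction and masses are not known exactly. Their poses are not given: they have to be found in the camera images.
- dock: white plate-imager dock, fixed, 296 x 134 mm. Origin: on the worktop, mid-lane, under the lane's mouth (where the flap's lip hangs). x = loading direction, y = left seen along it, z up. Base plate 6 mm thick, x -152 to +144, y -42 to +92 mm; its top is the lane's floor. White housing 70 mm tall at x 74 to 144.
- mouth (a point): middle of the lane's floor at the mouth (dock x 0, y 0, 6 mm up); axes as the dock's. The lane is 72 mm wide (y +-36) between slick grey rails 4 mm thick, 22 mm tall, from dock x -150 (open end) to +74. Mid-lane (y over -20) is free from above up to x = +28, also with the flap open.
- stop (a point): dark stop closing the lane's far end, at dock x +72; point on its face 12 mm above the worktop. The dish is fully home with its edge against it, centre at dock x +39.
- hinge (a point): middle of the steel hinge rod, 7 mm thick, parallel to dock x at y +44, 24.5 mm up, from x -156 (bracket there 30 mm tall) to +72. It carries the flap (right of it) and the paddle (left). The amber flap covers the lane 23 to 26 mm up for x 28 to 72, with an ear at the right (y -22 to -38) forward to x 0, ending in the orange lip.
- flap (a joint): flap angle about the hinge rod, rad: 0 shut, 0.35 wide open (stop). Spring-closed; it opens when the paddle goes down. Open 0.22 or more, the lip is clear of the dish. Shut, the lip reaches down to 10 mm above the worktop and blocks the dish. Pressing the paddle open takes 3 to 9 N; a fingertip slides along it. Fingertips 68 mm apart along dock y stand mid-paddle and mid-lane.
- paddle_mid (a point): middle of the blue paddle's top face. Paddle 175 mm long (dock x -150 to +25), 30 mm wide, left of the hinge rod: y +60 to +88 shut, +56 to +86 pressed. Shut it slopes, inner edge 15, outer 24 mm up. At flap 0.32 it is level, 10.5 mm above the worktop (half-way up the dish's side); at 0.26 about 12.
- lip (a point): bottom middle of the flap's orange lip, 16 mm wide, at dock x +2, y -30; 10 mm above the worktop when the flap is shut, about 34 mm at 0.32 rad.
- dish: round lidded culture dish with pink agar, 65 mm diameter where it is touched (rim 69), 12 mm tall body (15 with rim), about 30 g, lying flat on the lane's floor before the mouth. Origin: centre of its underside. Slides easily.
- bottle: bystander: white bottle with red cap, 58 mm diameter, 113 tall, right of the dock. Origin: centre of its underside.
- roll: bystander: green tape roll, 66 mm diameter, 19 tall, right of the dock. Origin: centre of its underside.
- bench_timer: bystander: white bench timer, 62 x 62 x 16 mm, left of the dock. Origin: centre of its underside.
Not all that is in view belongs to the job. Leave any turquoise look-alike of the dish alone.

How it is judged (in metres and radians):
On the way, in this order (a step that is already met when the one before it is completed fails the run):
1. a fingertip holds the paddle down and the flap open while the dish is still before the mouth (value of joint flap above 0.18 rad and contact force between the fingers and flap_c0 above 0.3 N and x of dish in the frame of dock below -0.025 m), for 0.2 s.
2. the dish is pushed under the flap while the fingertip keeps it open (value of joint flap above 0.15 rad and contact force between the fingers and flap_c0 above 0.3 N and x of dish in the frame of dock above 0.0335 m), for 0.1 s.
At the end, for the whole second after the job is handed in: The dish lies flat and at rest on the lane's floor, its centre within 6 mm of the dark stop's home position (33.5 mm or more past the mouth); the flap is shut (under 0.04 rad); the bottle, tape roll and timer are within 20 mm of where they stood (x of dish in the frame of dock between 0.0335 and 0.045 m and y of dish in the frame of dock between -0.006 and 0.006 m and z of dish in the frame of dock below 0.01 m and angle between dish's own z axis and vertical below 0.1 rad and value of joint flap below 0.04 rad and linear speed of dish below 0.01 m/s and distance of each of bottle, roll, bench_timer from where it was at the start of the episode below 0.02 m); the robot touches nothing.
It fails at once if the dish is lifted off the lane's floor (more than 10 mm) (z of dish in the frame of dock above 0.016 m).
It fails at once if the dish is tipped (more than 0.3 rad) (angle between dish's own z axis and vertical above 0.3 rad).
It fails at once if a bystander is moved more than 20 mm (distance of any of bottle, roll, bench_timer from where it was at the start of the episode above 0.02 m).
It also fails if it takes over 51 s, if anything falls off the work surface, if the arm or the gripper's body presses on something with over 40 N, if the wrist force passes 120 N, or if a joint passes its speed limit or range.

## Working session

There is one attempt and no reset: what is moved stays moved. The work goes in short steps, Python scripts to look and compute and a tool call to move; the robot and the scene stay as the last step left them, time stands still between calls to the robot, and variables do not carry over. Pictures are saved under pics/ and viewed, at most 10 in all, crops included, and the job is handed in when it is done.

Besides the shell and the picture viewer there is one more tool, called after "Request:" as name(argument=value, ...), one argument or row to a line, values as JSON. servo_tool: Moves the arm, as the interface text tells. Its arguments: {"type":"object","properties":{"motion":{"type":"array"},"newtons":{"type":"number"}},"required":["motion"]}

```bash
mkdir -p pics; ls; cat > h.py <<'E'
import numpy as np, cv2
from cell import manip
def grab(n,f):
    c=manip.camera(n); cv2.imwrite(f'pics/{f}.png',c['frame'][:,:,::-1]); np.savez(f'pics/{f}.npz',**c); return c
def world(c,fish=False):
    h,w=c['range_z'].shape; f=h/2/np.tan(np.radians(c['vfov'])/2)
    u,v=np.meshgrid(np.arange(w),np.arange(h)); z=c['range_z']
    p=np.stack([(u-c['cx'])/f*z,(v-c['cy'])/f*z,z,np.ones_like(z)],-1)
    return (p@np.array(c['cam_to_world']).T)[...,:3]
E
python3 - <<'E'
from h import *
a=grab('top','t1');b=grab('scene','s1')
print(manip.read_state())
print(a['cam_to_world'],a['vfov'])
E
```

```text
pics
{'clock': 0.1, 'joints': array([ 1.20341223e+00,  3.00396569e-01,  1.52148071e+00, -1.67546525e-05,
        1.32069921e+00, -6.65811532e-02]), 'qd': array([ 4.71390366e-05, -1.86903805e-03, -2.92183318e-03, -7.44044331e-05,
       -1.51693921e-03,  3.51000075e-04]), 'effort': array([ 2.02644624e-03, -5.32651448e+01, -3.53279972e+01,  7.09747151e-02,
        2.34845770e-02, -6.81008555e-05]), 'eef_pos': array([162.8759297 , 525.09966914, 204.96966991]), 'eef_rot': array([-3.14060991e+00, -4.92635006e-05,  2.84079384e+00]), 'wrist_force': array([-0.17087416, -1.05577237,  0.21291311]), 'moment': array([-0.0202207 , -0.00751845, -0.03735936]), 'finger_force': 0.0, 'finger_gap': 94.34774647143222}
[[ 4.71543892e-04 -9.98226441e-01  5.95294027e-02  5.06431579e+02]
 [-9.99754607e-01 -1.78900801e-03 -2.20799615e-02  3.68119012e+01]
 [ 2.21472999e-02 -5.95043829e-02 -9.97982327e-01  1.10474150e+03]
 [ 0.00000000e+00  0.00000000e+00  0.00000000e+00  1.00000000e+00]] 44.72518280998617
```

View pics/t1.png

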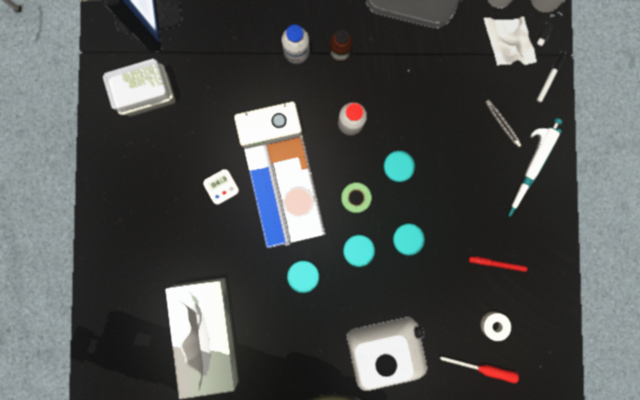

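View pics/s1.png

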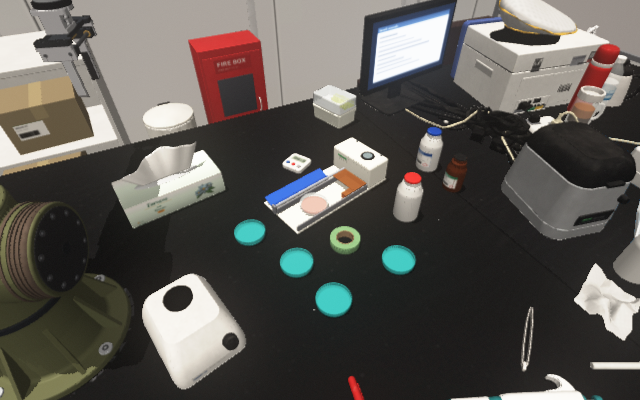

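The top view shows the dock at px (235–325, 102–245), with the blue paddle around (265,205) and the pink dish at (299,201). The timer is at (221,187), the roll at (356,197) and the bottle at (352,117). The scene view agrees with this. Next I'll measure the paddle, dish and bystanders.

```bash
python3 - <<'E'
from h import *
for n in('t1','s1'):
    c=dict(np.load(f'pics/{n}.npz')); W=world(c); H=cv2.cvtColor(c['frame'],cv2.COLOR_RGB2HSV)
    inb=lambda lo,hi:cv2.inRange(H,lo,hi)>0
    P=lambda m:W[m&(c['range_z']>0)&(W[...,2]<150)&(W[...,2]>-10)&(np.abs(W[...,0]-600)<230)&(np.abs(W[...,1]-80)<150)]
    p=P(inb((105,150,80),(125,255,255))); p=p[p[:,2]<45]
    r=cv2.minAreaRect(p[:,:2].astype(np.float32)); print(n,'paddle',len(p),r,np.median(p,0)); 
    print(cv2.boxPoints(r).round(1).tolist())
    d=P(inb((0,20,150),(12,90,255))); 
    d=d[(d[:,2]>8)&(d[:,2]<35)];print('dish',len(d),d.mean(0),cv2.minEnclosingCircle(d[:,:2].astype(np.float32)))
    a=P(inb((5,140,80),(18,255,230)));print('amber',len(a),a.mean(0),cv2.boxPoints(cv2.minAreaRect(a[:,:2].astype(np.float32))).round().tolist())
    b=P(inb((0,180,120),(4,255,255)));b=b[b[:,2]>90];print('cap',len(b),b.mean(0) if len(b) else 0)
E
```

```text
t1 paddle 1270 ((540.9349975585938, 140.5631866455078), (168.6899871826172, 38.333797454833984), 13.093639373779297) [539.03249875 140.51797695  19.40001268]
[[454.3999938964844, 140.10000610351562], [463.1000061035156, 102.80000305175781], [627.4000244140625, 141.0], [618.7000122070312, 178.3000030517578]]
dish 640 [560.46370833  74.31009014  21.00532354] ((608.2216186523438, 87.80154418945312), 88.94566345214844)
amber 659 [664.74350777  97.19477166  25.56268864] [[611.0, 126.0], [628.0, 53.0], [695.0, 69.0], [678.0, 142.0]]
cap 197 [733.87152376 -45.98383008 112.62681873]
s1 paddle 671 ((540.302001953125, 145.28684997558594), (174.639892578125, 35.978607177734375), 12.48345947265625) [533.89290324 146.86199625  19.95774298]
[[451.20001220703125, 144.0], [458.8999938964844, 108.80000305175781], [629.4000244140625, 146.60000610351562], [621.7000122070312, 181.6999969482422]]
dish 396 [549.13804498  67.71670828  20.92020742] ((591.9310913085938, 120.40483856201172), 104.62907409667969)
amber 389 [660.56177363  94.64599373  26.18388346] [[608.0, 128.0], [625.0, 53.0], [695.0, 69.0], [678.0, 144.0]]
cap 156 [731.18698617 -45.85736256 112.7746472 ]
```

```bash
python3 - <<'E'
from h import *
for n in('t1','s1'):
    c=dict(np.load(f'pics/{n}.npz')); W=world(c); H=cv2.cvtColor(c['frame'],cv2.COLOR_RGB2HSV)
    if n=='t1': print('tissue max z',W[280:400,160:245,2].max(), 'other', W[60:300,100:340,2].max())
    m=cv2.inRange(H,(0,20,150),(12,90,255)); k,l,s,ce=cv2.connectedComponentsWithStats(cv2.morphologyEx(m,cv2.MORPH_OPEN,np.ones((3,3))))
    seed=(201,299) if n=='t1' else (205,314)
    q=l==l[seed]; p=W[q]; print(n,'dish',len(p),p.mean(0),cv2.minEnclosingCircle(p[:,:2].astype(np.float32)))
    O=np.array([618,86]);y=.225;R=np.array([[np.cos(y),np.sin(y)],[-np.sin(y),np.cos(y)]])
    print('dock frame',R@(p.mean(0)[:2]-O))
    b=cv2.inRange(H,(0,180,120),(4,255,255))>0; b&=(W[...,2]>100)&(W[...,2]<125); print('bottle dock',R@(W[b].mean(0)[:2]-O))
    if n=='t1': # housing top
        h=(W[...,2]>60)&(W[...,2]<80)&(np.abs(W[...,0]-725)<60)&(np.abs(W[...,1]-135)<100)&(W[...,1]>20)
        print('housing',cv2.minAreaRect(W[h][:,:2].astype(np.float32)))
        g=cv2.inRange(H,(0,0,120),(180,90,255))>0; g&=(W[...,0]>520)&(W[...,0]<660)&(W[...,1]>180)&(W[...,1]<280)
        print('timer', W[g].mean(0), R@(W[g].mean(0)[:2]-O))
E
```

```text
tissue max z 1104.741498886081 other 1104.741498886081
t1 dish 583 [551.04065706  71.86727583  24.43307243] ((541.5653076171875, 62.274757385253906), 43.390628814697266)
dock frame [-68.42467359   1.16255918]
bottle dock [  83.50444635 -154.50873394]
housing ((718.0667114257812, 137.53765869140625), (71.01139831542969, 134.11355590820312), 13.455045700073242)
timer [590.27512848 239.99793788  11.86426763] [  7.33187832 156.30187757]
s1 dish 380 [544.5092638   63.67917065  22.37696185] ((410.80596923828125, -203.42701721191406), 330.3235778808594)
dock frame [-76.61825561  -5.36196211]
bottle dock [ 411.69795871 -183.54177355]
```

Request:
servo_tool(
  motion=[
    [[0, 0, 0.1, 0, 0, 0.02, 0.2], [0.05, -0.06, 0.16, 0, 0, 0.05, 0.38], [0.13, -0.16, 0.16, 0, 0, 0.08, 0.38], [0.2, -0.25, 0.16, 0, 0, 0.11, 0.38], [0.27, -0.34, 0.16, 0, 0, 0.14, 0.38], [0.34, -0.43, 0.16, 0, 0, 0.167, 0.38], [0.41, -0.52, 0.16, 0, 0, 0.167, 0.38], [0.48, -0.61, 0.16, 0, 0, 0.167, 0.38], [0.54, -0.7, 0.16, 0, 0, 0.167, 0.38], [0.6, -0.78, 0.13, 0, 0, 0.167, 0.38]],
  ],
)

```text
clock: 1.1
eef_pos: [432.2, 176.7, 278.8]
eef_rot: [3.141, 0.001, -2.918]
wrist_force: [0.9, 0.5, -0.8]
finger_gap: 58.2
finger_force: 0.0
```

Request:
servo_tool(
  motion=[
    [[0, 0, 0, 0, 0, 0, 0.38], [0, 0, 0, 0, 0, 0, 0.38]],
  ],
)

```text
clock: 1.3
eef_pos: [431.4, 177.9, 277.8]
eef_rot: [3.142, -0.001, -2.92]
wrist_force: [-0.2, 1.0, 0.5]
finger_gap: 58.1
finger_force: 0.0
```

Request:
servo_tool(
  motion=[
    [[0.05, -0.06, -0.05, 0, 0, 0.003, 0.38], [0.1, -0.12, -0.1, 0, 0, 0.003, 0.38], [0.127, -0.168, -0.17, 0, 0, 0.003, 0.38], [0.127, -0.168, -0.25, 0, 0, 0.003, 0.38], [0.127, -0.168, -0.32, 0, 0, 0.003, 0.38], [0.127, -0.168, -0.35, 0, 0, 0.003, 0.38], [0.127, -0.168, -0.35, 0, 0, 0.003, 0.38], [0.127, -0.168, -0.35, 0, 0, 0.003, 0.38]],
  ],
)

```text
clock: 2.1
eef_pos: [494.9, 95.6, 104.1]
eef_rot: [-3.142, 0.001, -2.907]
wrist_force: [0.5, 0.2, -0.1]
finger_gap: 58.0
finger_force: 0.0
```

```bash
python3 - <<'E'
from h import *
c=grab('wrist','w1'); print(c['vfov'],c['cx'],c['cy']);print(c['cam_to_world'])
a=grab('top','t2'); cv2.imwrite('pics/t2c.png',cv2.resize(a['frame'][80:270,200:380,::-1],None,fx=3,fy=3))
E
```

```text
65.70646984690485 317.8366909175118 204.75967150973844
[[-2.33074804e-01  9.37498052e-01  2.58405764e-01  4.19293322e+02]
 [ 9.72458779e-01  2.24628788e-01  6.21758119e-02  7.74507752e+01]
 [ 2.44328852e-04  2.65780569e-01 -9.64033521e-01  2.82723049e+02]
 [ 0.00000000e+00  0.00000000e+00  0.00000000e+00  1.00000000e+00]]
```

View pics/w1.png

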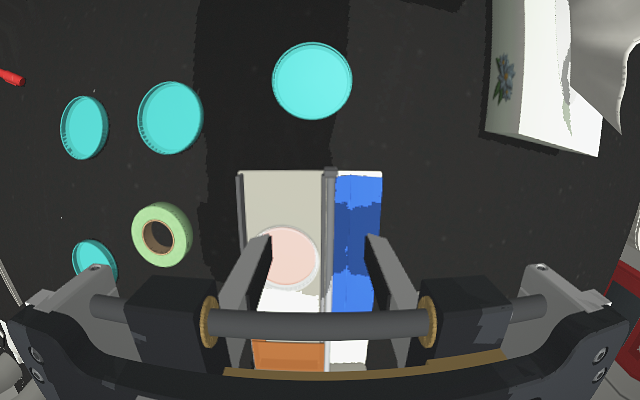

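View pics/t2c.png

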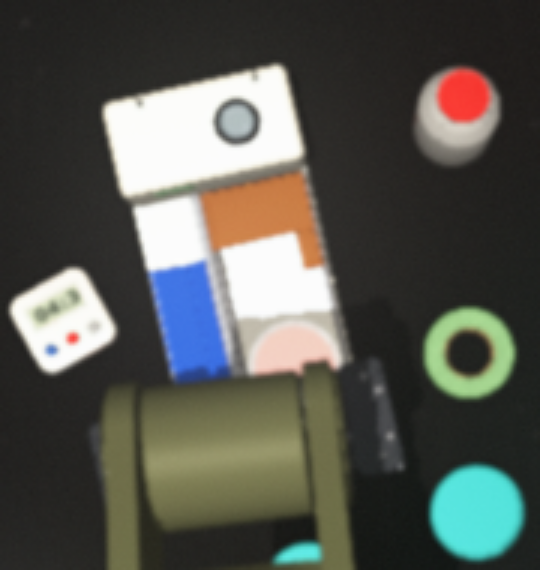

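The wrist view shows fingertip ends at about px (250–272, 236) and (365–388, 236). The dish is at (288,255), with the lane between the rail at x≈241 and the rod at x≈328. The paddle spans 335–382. I'll cast rays to place the fingers relative to the dock.

```bash
python3 - <<'E'
from h import *
c=dict(np.load('pics/w1.npz')); f=200/np.tan(np.radians(c['vfov'])/2); M=c['cam_to_world']
t=np.array([494.9,95.6]);y=-2.907+np.pi;R=np.array([[np.cos(y),np.sin(y)],[-np.sin(y),np.cos(y)]])
def ray(u,v,z):
    d=np.array([u-c['cx'],v-c['cy']]);r=np.hypot(*d);a=r/f
    k=M[:3,:3]@np.append(d/r*np.sin(a),np.cos(a)); p=M[:3,3]+k*(z-M[2,3])/k[2]; return p
D=lambda p:(R@(p[:2]-t)).round(1)
for u in(250,272,365,388): print('tip',u,D(ray(u,236,104)))
for n,u,v,z in[('baseR',238,172,6),('baseL',382,172,6),('paddle end L',382,178,24),('paddle end R',336,178,15),('rodend',330,170,28),('paddleL',381,225,24),('railR',240,200,28),('railL',323,200,28)]: p=ray(u,v,z);print(n,p.round(1),D(p))
H=cv2.cvtColor(c['frame'],cv2.COLOR_RGB2HSV);m=cv2.inRange(H,(0,20,150),(12,90,255))
k,l,s,ce=cv2.connectedComponentsWithStats(m);cc,_=cv2.findContours((l==l[255,295]).astype('uint8'),0,1)
pts=max(cc,key=len)[:,0];W=np.array([D(ray(u,v,20)) for u,v in pts],np.float32);print('dish',cv2.minEnclosingCircle(W),W.min(0),W.max(0))
E
```

```text
tip 250 [ -8.1 -42.6]
tip 272 [ -8.3 -28.5]
tip 365 [-8.3 29.4]
tip 388 [-8.1 44.1]
baseR [480.1  16.3   6. ] [-32.8 -73.7]
baseL [449.5 145.2   6. ] [-32.6  58.8]
paddle end L [452.5 142.3  24. ] [-30.3  55.2]
paddle end R [463.6 104.6  15. ] [-28.4  16. ]
rodend [456.1  96.7  28. ] [-37.5  10.1]
paddleL [493.8 153.6  24. ] [12.4 56.7]
railR [499.1  27.2  28. ] [-11.8 -67.5]
railL [482.5  97.2  28. ] [-11.7   4.4]
dish ((45.080413818359375, -32.310157775878906), 30.411334991455078) [ 15.5 -50.3] [74.9 -3.5]
```

Request:
servo_tool(
  motion=[
    [[-0.006, 0.007, -0.06, 0, 0, 0, 0.38], [-0.006, 0.007, -0.11, 0, 0, 0, 0.38], [-0.006, 0.007, -0.14, 0, 0, 0, 0.38], [-0.006, 0.007, -0.155, 0, 0, 0, 0.38], [-0.006, 0.007, -0.165, 0, 0, 0, 0.38], [-0.006, 0.007, -0.175, 0, 0, 0, 0.38], [-0.006, 0.007, -0.18, 0, 0, 0, 0.38], [-0.006, 0.007, -0.18, 0, 0, 0, 0.38], [-0.006, 0.007, -0.18, 0, 0, 0, 0.38]],
  ],
)

```text
clock: 3.1
eef_pos: [492.7, 97.5, 14.3]
eef_rot: [-3.14, 0.002, -2.908]
wrist_force: [-0.3, -6.4, 7.1]
finger_gap: 58.1
finger_force: 3.7
```

Request:
servo_tool(
  motion=[
    [[0, 0, -0.004, 0, 0, 0, 0.38], [0, 0, -0.006, 0, 0, 0, 0.38], [0, 0, -0.006, 0, 0, 0, 0.38], [0, 0, -0.006, 0, 0, 0, 0.38]],
  ],
)

```text
clock: 3.5
eef_pos: [493.0, 97.1, 11.8]
eef_rot: [-3.14, 0.003, -2.908]
wrist_force: [-0.9, -9.4, 10.8]
finger_gap: 58.0
finger_force: 5.8
```

```bash
python3 - <<'E'
from h import *
s=grab('scene','s2'); cv2.imwrite('pics/s2c.png',cv2.resize(s['frame'][120:250,240:430,::-1],None,fx=4,fy=4,interpolation=2))
E
```

```text
(no output)
```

View pics/s2c.png

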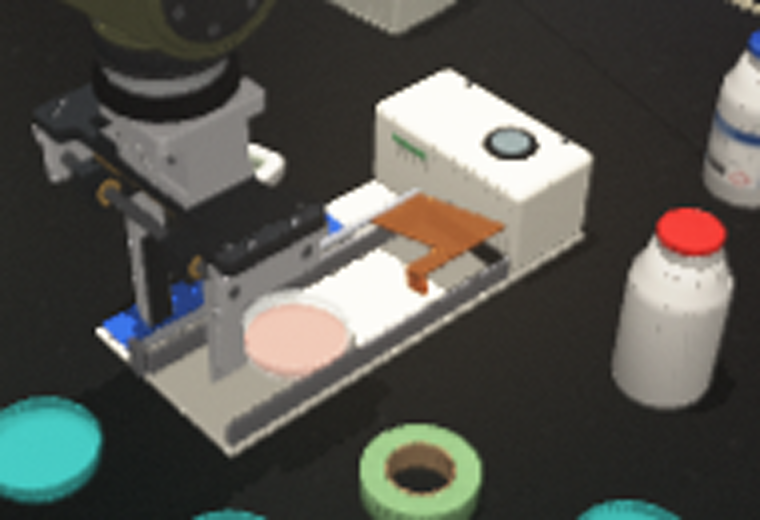

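The flap (amber, px (440,240) in the crop) is open and the fingertip is on the paddle. The other finger stands in the lane behind the dish, so I'll push now.

Request:
servo_tool(
  motion=[
    [[0.0097, 0.0023, 0, 0, 0, 0, 0.38], [0.0195, 0.0046, 0, 0, 0, 0, 0.38], [0.039, 0.0091, 0, 0, 0, 0, 0.38], [0.0584, 0.0137, 0, 0, 0, 0, 0.38], [0.0779, 0.0182, 0, 0, 0, 0, 0.38], [0.0974, 0.0228, 0, 0, 0, 0, 0.38], [0.1168, 0.0274, 0, 0, 0, 0, 0.38], [0.1363, 0.0319, 0, 0, 0, 0, 0.38], [0.1558, 0.0365, 0, 0, 0, 0, 0.38], [0.1655, 0.0388, 0, 0, 0, 0, 0.38]],
  ],
)

```text
clock: 4.55
eef_pos: [575.0, 117.6, 11.1]
eef_rot: [-3.142, 0.0, -2.908]
wrist_force: [-5.8, -1.6, 6.8]
finger_gap: 58.3
finger_force: 3.3
```

```bash
python3 - <<'E'
from h import *
s=grab('scene','s3'); cv2.imwrite('pics/s3c.png',cv2.resize(s['frame'][120:250,240:430,::-1],None,fx=4,fy=4,interpolation=2))
E
```

```text
(no output)
```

View pics/s3c.png

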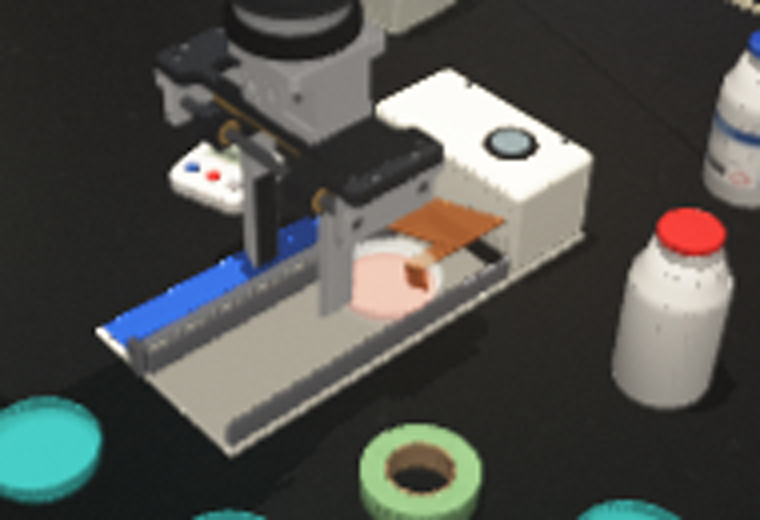

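The dish is partly under the open flap and still in front of the finger. I'll continue the remaining ~33 mm or so.

Request:
servo_tool(
  motion=[
    [[0.0146, 0.0034, 0, 0, 0, 0, 0.38], [0.0292, 0.0068, 0, 0, 0, 0, 0.38], [0.0438, 0.0103, 0, 0, 0, 0, 0.38], [0.0526, 0.0123, 0, 0, 0, 0, 0.38], [0.0565, 0.0132, 0, 0, 0, 0, 0.38], [0.0565, 0.0132, 0, 0, 0, 0, 0.38]],
  ],
)

```text
clock: 5.2
eef_pos: [603.1, 124.1, 11.2]
eef_rot: [-3.142, 0.0, -2.908]
wrist_force: [-2.9, -0.4, 5.5]
finger_gap: 58.2
finger_force: 2.7
```

Request:
servo_tool(
  motion=[
    [[0.004, 0.0009, 0, 0, 0, 0, 0.38], [0.006, 0.0014, 0, 0, 0, 0, 0.38], [0.006, 0.0014, 0, 0, 0, 0, 0.38]],
  ],
)

```text
clock: 5.5
eef_pos: [605.8, 124.8, 11.2]
eef_rot: [-3.142, 0.0, -2.908]
wrist_force: [-4.1, -1.8, 5.4]
finger_gap: 58.4
finger_force: 2.8
```

```bash
python3 - <<'E'
from h import *
s=grab('scene','s4'); cv2.imwrite('pics/s4c.png',cv2.resize(s['frame'][150:230,290:400,::-1],None,fx=7,fy=7,interpolation=2))
E
```

```text
(no output)
```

View pics/s4c.png

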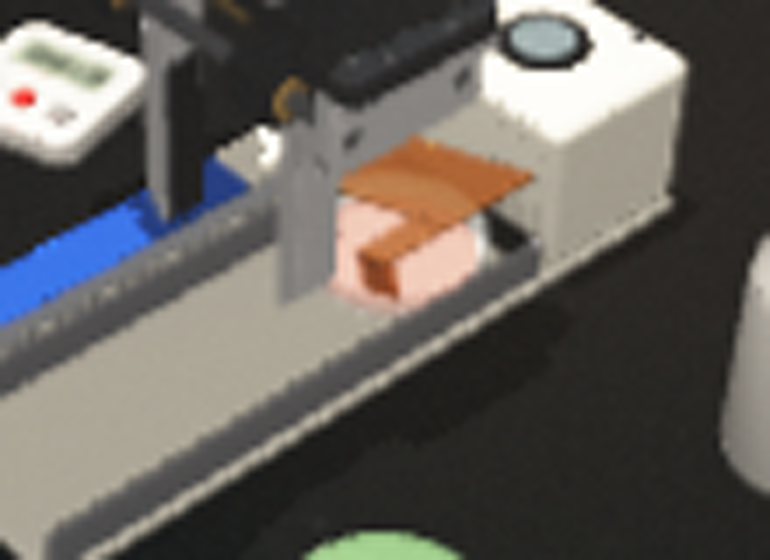

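The dish is nearly at the dark stop at crop px (505,230). I'll creep forward until the force rises.

Request:
servo_tool(
  motion=[
    [[0.003, 0.0007, 0, 0, 0, 0, 0.38], [0.006, 0.0014, 0, 0, 0, 0, 0.38], [0.006, 0.0014, 0, 0, 0, 0, 0.38]],
  ],
)

```text
clock: 5.85
eef_pos: [607.8, 125.2, 11.1]
eef_rot: [3.141, -0.003, -2.909]
wrist_force: [-13.0, -2.9, 10.1]
finger_gap: 58.4
finger_force: 7.7
```

The force rose to 13 N at the expected home position, so the dish is against the stop. Now I'll hold briefly, back off and lift.

Request:
servo_tool(
  motion=[
    [[0, 0, 0, 0, 0, 0, 0.38], [0, 0, 0, 0, 0, 0, 0.38], [-0.01, -0.0023, 0, 0, 0, 0, 0.38], [-0.03, -0.007, 0, 0, 0, 0, 0.38], [-0.03, -0.007, 0.01, 0, 0, 0, 0.38], [-0.03, -0.007, 0.03, 0, 0, 0, 0.38], [-0.03, -0.007, 0.08, 0, 0, 0, 0.38], [-0.05, -0.012, 0.15, 0, 0, 0, 0.38], [-0.13, -0.03, 0.22, 0, 0, 0, 0.38], [-0.2, -0.05, 0.25, 0, 0, 0, 0.38]],
  ],
)

```text
clock: 6.85
eef_pos: [508.7, 100.4, 138.1]
eef_rot: [-3.141, 0.003, -2.908]
wrist_force: [0.7, 0.2, 0.7]
finger_gap: 58.2
finger_force: 0.0
```

Request:
servo_tool(
  motion=[
    [[-0.08, 0, 0.02, 0, 0, 0, 0.38], [-0.1, 0, 0.02, 0, 0, 0, 0.38], [-0.1, 0, 0.02, 0, 0, 0, 0.38]],
  ],
)

```text
clock: 7.15
eef_pos: [458.7, 100.5, 146.3]
eef_rot: [-3.141, 0.001, -2.908]
wrist_force: [0.3, -0.5, 0.4]
finger_gap: 58.7
finger_force: 0.0
```

```bash
python3 - <<'E'
from h import *
s=grab('scene','s5'); cv2.imwrite('pics/s5c.png',cv2.resize(s['frame'][150:230,290:400,::-1],None,fx=7,fy=7,interpolation=2))
E
```

```text
(no output)
```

View pics/s5c.png

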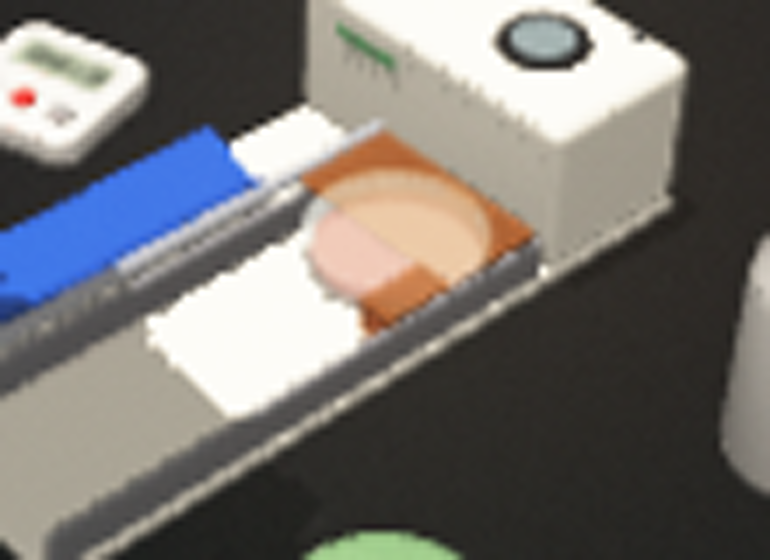

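The flap is shut flat behind the dish, with the dish's far edge at the stop. The bystanders haven't moved and the arm is clear, so I'm handing in.

```bash
python3 -c "
from cell import manip
print(manip.sign_off())"
```

```text
the job is handed in; nothing more can be done
None
```

I pushed the dish home against the stop (contact force rose to 13 N there) and released the paddle. The last picture shows the flap shut behind the dish, and the job is handed in; no verdict came back.

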